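Sort gears from master gauges after an inspection run

TASK

Sort what has come off the optical gauge: lay the brass gear flat in the gold tin lid and the steel gear flat in the plain silver tin. The master gauges go home in their wooden case, the ring gauge flat in the square bay and the gauge block upright in the narrow bay; then put the wooden cover on the case, fully down all round.

Things in the scene. Friction and masses are not known exactly. Their poses are not given: they have to be found in the camera images.
- brass_gear: Brass-coloured spur gear lying flat, 44 mm over the teeth, toothed rim 8 mm thick, small hub to 11 mm; 60 g. Origin at the centre of its underside, z up. Grip it across the teeth.
- steel_gear: Grey steel spur gear lying flat, 33 mm over the teeth, toothed rim 9 mm thick, small hub to 12 mm; 30 g. Origin at the centre of its underside, z up. Grip it across the teeth.
- ring_gauge: Plain grey steel ring with a smooth outside, 43 mm in diameter, 14 mm high, lying flat. Origin at the centre of its underside, z up.
- gauge_block: Small bright steel gauge block standing on its narrow long face: 9 mm along its x, 35 mm along its y, 20 mm high. Origin at the centre of its underside, z up.
- case_cover: Loose dark wooden cover of the case, open side down: 139 mm along its x, 86 along its y, 33 high, 0.2 kg; inside 131 x 78 mm, 28 deep. On top, along x, a brass bar handle 70 mm long, 12 wide, from z = 42 to 51 mm, on two posts. Origin: centre of the open lower edge, z up. Fits either way round. The optical gauge's screen overhangs the desk behind and left of it (y over 0.15).
- gauge_case: Wooden gauge case, fixed: dark plinth 139 (x) by 86 (y) by 8 mm, on it a lighter step 119 x 66 mm, top at z = 18 mm. The cover slips over the step (6 mm play a side) and rests on the plinth, z = 8. Green-floored bays, floor z = 12: square, 56 mm, centred x = -26.5, y = 0, for the ring; narrow, 47 along x by 21, centred x = 31, y = 0, for the block, lengthwise. Origin: underside centre, z up.
- gold_tin_lid: Gold lacquered round tin lid, open side up, loose, 106 mm outside, about 96 mm inside, rim 17 mm high, floor 2 mm thick. Origin at the centre of its underside, z up.
- plain_tin: Plain silver-grey round tin, open on top, loose, 99 mm outside, about 90 mm inside, 33 mm high, floor 2 mm thick. Origin at the centre of its underside, z up.

How it is judged:
On the way, in this order (a step that is already met when the one before it is completed fails the run):
1. both gauges lie in their bays of the case (x of ring_gauge in the frame of gauge_case between -0.0355 and -0.0175 m and y of ring_gauge in the frame of gauge_case between -0.009 and 0.009 m and z of ring_gauge in the frame of gauge_case between 0.009 and 0.015 m and angle between ring_gauge's own z axis and vertical below 0.1 rad and x of gauge_block in the frame of gauge_case between 0.022 and 0.04 m and y of gauge_block in the frame of gauge_case between -0.009 and 0.009 m and z of gauge_block in the frame of gauge_case between 0.009 and 0.015 m and angle between gauge_block's own z axis and vertical below 0.15 rad), for 0.2 s.
2. the cover is fully down on the case (x of case_cover in the frame of gauge_case between -0.0085 and 0.0085 m and y of case_cover in the frame of gauge_case between -0.0085 and 0.0085 m and z of case_cover in the frame of gauge_case between 0.005 and 0.011 m and angle between case_cover's own z axis and vertical below 0.05 rad and angle between the x axis of case_cover and the x axis of gauge_case, either way round below 0.12 rad), for 0.2 s.
At the end, for the whole second after the job is handed in: Ring gauge flat in the square bay, gauge block upright in the narrow bay (9 mm of centre), cover level and fully down on the case (8.5 mm of centre, 3 mm in height), brass gear flat in the gold lid, steel gear flat in the plain tin (34 mm of centre), tins upright, all at rest (all of step 1 and all of step 2 and horizontal distance between brass_gear and gold_tin_lid below 0.034 m and z of brass_gear in the frame of gold_tin_lid between -0.002 and 0.006 m and angle between each of brass_gear, steel_gear's own z axis and vertical below 0.15 rad and angle between each of gold_tin_lid, plain_tin's own z axis and vertical below 0.08 rad and horizontal distance between steel_gear and plain_tin below 0.034 m and z of steel_gear in the frame of plain_tin between -0.002 and 0.006 m and linear speed of each of brass_gear, steel_gear, ring_gauge, gauge_block, case_cover below 0.02 m/s); the robot touches nothing.
It also fails if it takes over 122 s, if anything falls off the work surface, if the arm or the gripper's body presses on something with over 40 N, if the wrist force passes 120 N, or if a joint passes its speed limit or range.

ROBOT

A 6-joint arm with a two-finger parallel gripper is mounted at the origin on a cart in front of the work surface, level with it; the furniture and walls round the work are solid. World frame = base frame: x ahead of the robot, y to its left, z up, the work surface at z = 0. Lengths are in m, angles in rad, forces in N, time in s.
With the tool pointing down it reaches from about 0.25 to 0.725 m from the base axis. Payload 4 kg.
Tool frame: the origin (TCP) lies on the centre line of the jaws, within the pads' length; the fingertips stand 14 mm ahead of it and the grasp point (between the pads) lies 5 mm behind it; z points along the fingers, x is the direction in which the jaws open and shut, and the axes are right-handed (so a half turn about z gives the same grasp; the last joint's range is limited). The gripper opens to 85 mm and grips with 20 to 120 N. Pads are 22 mm wide; open, the fingers measure 114 mm over their backs; the gripper's body (76 mm by 85 mm) begins 54 mm behind the grasp point. The pads swing forward as they close: fully open they stand 13 mm farther back than shut.
Start: joints at [-1.275, 0.241, 0.005, 1.335, 0, 1.571], TCP at [0.146, -0.478, 0.245] pointing down, gripper open.
Joint ranges: [-2.72, 2.72], [-1.05, 1.87], [-1.09, 1.28], [-1.99, 2.15], [-1.42, 1.44], [-3.14, 3.14]. Speed limits (rad/s): [2.79, 2.79, 3.14, 3.14, 3.14, 3.14].

INTERFACE

Orientations are given as a unit quaternion [x, y, z, w].
In Python, from workcell import bot gives the robot as it stands.
- The arm moves only by the tool play_rows, never from a script. Its argument "motion" is a list of rows, each an object with "fingers": the closure, from -1 (fully open) to 1 (shut), so that 0 is half open; "translation": the shift along the tool's x, y, z in cm, a list of three; "roll": the turn about the tool's z in degrees. A call has 1 to 20 rows; each row is the pose to reach, as a shift and turn from the pose commanded when the call began, along the tool's axes at that moment; what a row does not reach only later rows make up. A row lasts 1/12 s, in which the tool goes at most 41.7 mm and 7.16 degrees, less where a joint would pass 70% of its speed; a pose out of reach is approached as far as the arm can. A call with a gripper value outside its range is refused whole. The fingers move at their own pace and stop on an object; the grip force is fixed at half the most. Time passes only in rows, so rows that repeat a pose let the fingers close. It gives the time, the measured TCP pose, the force and the opening at its end, in the units of the state.
- bot.get_obs(): the state, without advancing time (a new reading comes with each control period).
- bot.camera(name): name is "scene" or "top" or "wrist"; returns a dict with "pixels" (420x560x3 uint8, red, green, blue), "intrinsics" (3x3 intrinsics, pixels), "world_to_cam" (4x4, takes a point from world to camera coordinates). Camera axes: x right, y down, z forward; pixel columns grow to the right and rows downward; lengths in m; the calibration is good to about 2 mm. A picture is of the moment at which its call begins. There is no depth.
- bot.job_done(): hands the job in, once; it reports no verdict.
The state is a dict: "clock": time; "joint_pos": joint angles; "joint_vel": joint speeds; "tau": joint torques, N m; "eef_pos": TCP position; "tool_rot": TCP orientation; "ft_force": force on the tool from outside, world axes, zero at the start; "ft_torque": the same for the moment, N m; "grip_width": finger opening in m.
Only numpy, scipy, OpenCV 4.12 (cv2) and the standard library are available. Lean on these libraries where they do the work, as an engineer would, in place of code of your own. Each camera call takes 0.05 s, during which the arm holds its last target. There are 200 camera calls.

## Working session

There is one attempt and no reset: what is moved stays moved. The work goes in short steps, Python scripts to look and compute and a tool call to move; the robot and the scene stay as the last step left them, time stands still between calls to the robot, and variables do not carry over. Pictures are saved under pics/ and viewed, about 12 in all and at most 16, crops included, and the job is handed in when it is done.

Besides the shell and the picture viewer there is one more tool, called after "Call:" as name(argument=value, ...) on one line, values as JSON. play_rows: Moves the arm, as the interface text tells. Its arguments: {"type":"object","properties":{"motion":{"type":"array","items":{"type":"object","properties":{"fingers":{"type":"number"},"translation":{"type":"array","items":{"type":"number"}},"roll":{"type":"number"}}}}},"required":["motion"]}

```bash
mkdir -p pics; cat > h.py <<'E'
import numpy as np, cv2
from workcell import bot
def snap(name,f):
    c=bot.camera(name); cv2.imwrite('pics/'+f+'.png',c['pixels'][:,:,::-1]); np.savez('pics/'+f+'.npz',K=c['intrinsics'],T=c['world_to_cam']); return c
def ray(f,u,v,z):
    d=np.load('pics/'+f+'.npz'); K,T=d['K'],d['T']; R,t=T[:3,:3],T[:3,3]
    o=-R.T@t; r=R.T@np.linalg.solve(K,[u,v,1.]); return o+r*(z-o[2])/r[2]
def proj(f,p):
    d=np.load('pics/'+f+'.npz'); q=d['T'][:3,:3]@np.array(p)+d['T'][:3,3]; q=d['K']@q; return q[:2]/q[2]
E
python3 - <<'E'
from h import *
a=snap('top','t0');b=snap('scene','s0')
for n in ('t0','s0'):
    d=np.load(f'pics/{n}.npz');print(d['K'],d['T'])
o=bot.get_obs();print(o)
im=cv2.imread('pics/t0.png');cv2.imwrite('pics/t0b.png',cv2.resize(im,(800,600),interpolation=cv2.INTER_CUBIC))
E
```

```text
[[415.73772851   0.         282.74611852]
 [  0.         415.73772851 207.18127572]
 [  0.           0.           1.        ]] [[ 0.01566998 -0.9994968   0.02757877 -0.15868861]
 [-0.99838783 -0.01714561 -0.05410893  0.54349759]
 [ 0.05455456 -0.02668642 -0.99815411  0.87721204]
 [ 0.          0.          0.          1.        ]]
[[521.49915497   0.         286.83842242]
 [  0.         521.49915497 201.64965193]
 [  0.           0.           1.        ]] [[-0.81675523 -0.57692309  0.00840461  0.348318  ]
 [-0.42273666  0.58843136 -0.68923309  0.30689112]
 [ 0.39268895 -0.56648767 -0.72449093  0.64907173]
 [ 0.          0.          0.          1.        ]]
{'clock': 0.1, 'joint_pos': array([-1.27499196e+00,  2.41337332e-01,  3.84233002e-03,  1.33521713e+00,
       -1.33997214e-05,  1.57079122e+00]), 'joint_vel': array([-1.02785220e-03, -2.51888807e-03,  2.05418234e-03, -2.48702556e-04,
       -3.94131508e-05,  2.97351616e-04]), 'tau': array([-1.29700129e-04, -3.73138046e+01,  2.53010273e+01,  1.08224584e-02,
        4.26279758e-07, -1.74949957e-05]), 'eef_pos': array([ 0.14558949, -0.47775519,  0.24449578]), 'tool_rot': array([ 8.03589788e-01, -5.95182775e-01, -7.73743955e-04, -5.64746005e-04]), 'ft_force': array([0.08942483, 0.06290818, 0.41537152]), 'ft_torque': array([-0.04864117, -0.07934836, -0.01385378]), 'grip_width': 0.08514098592918568}
```

View pics/t0b.png

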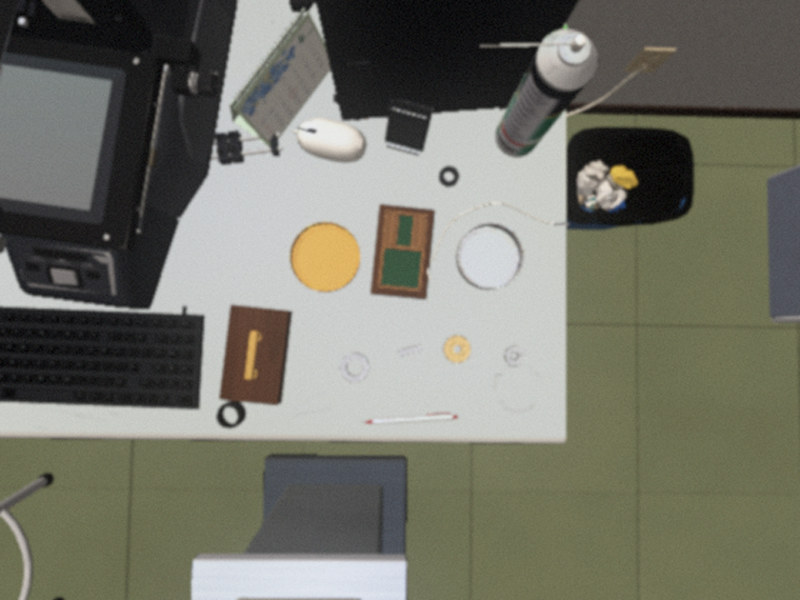

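View pics/s0.png

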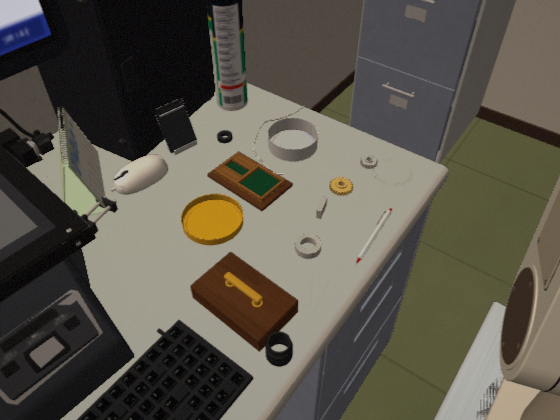

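The top view (800x600) shows the gold lid (325,257), case (403,251), plain tin (490,257), cover (256,355), ring (354,367), block (409,351), brass gear (457,349) and steel gear (513,356). I'll enlarge it to measure.

```bash
python3 - <<'E'
from h import *
im=cv2.imread('pics/t0.png')
c=im[205:285,225:385];c=cv2.convertScaleAbs(c,alpha=1.6,beta=-130);cv2.imwrite('pics/c0.png',cv2.resize(c,(800,400),interpolation=cv2.INTER_CUBIC))
c=im[135:290,150:375];cv2.imwrite('pics/c1.png',cv2.resize(c,None,fx=3.5,fy=3.5,interpolation=cv2.INTER_CUBIC))
E
```

```text
(no output)
```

View pics/c0.png

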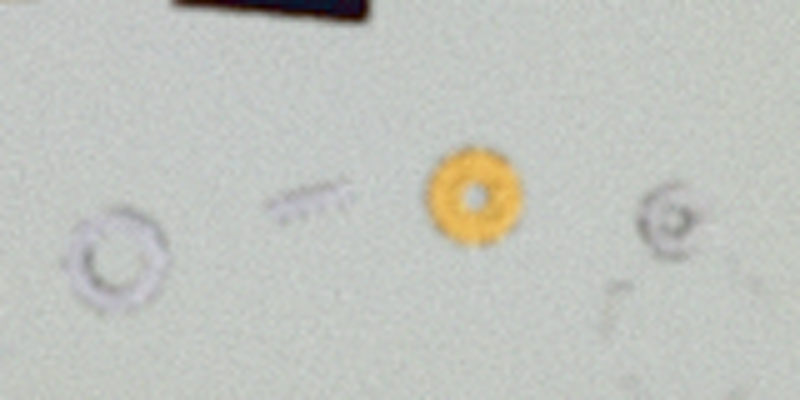

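View pics/c1.png

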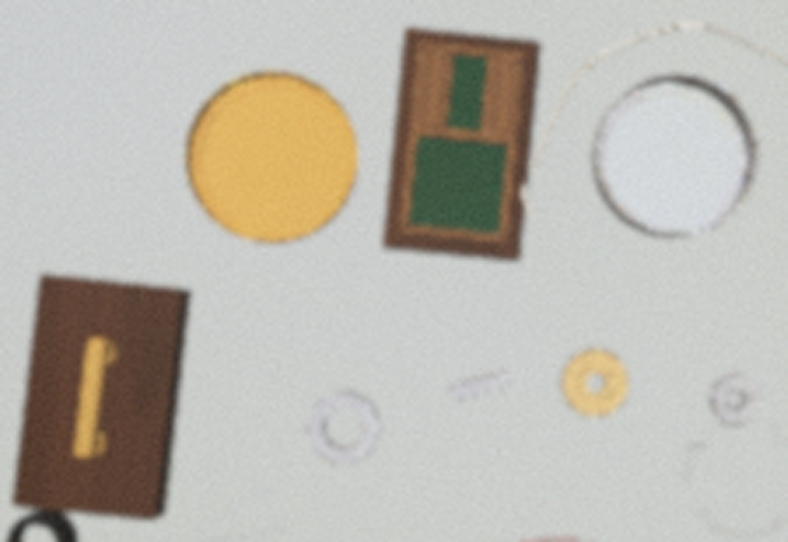

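```bash
python3 - <<'E'
from h import *
A=lambda u,v,z:ray('t0',225+u/5-.4,205+v/5-.4,z)
B=lambda u,v,z:ray('t0',150+u/3.5-.36,135+v/3.5-.36,z)
np.set_printoptions(precision=4,suppress=True)
print('ring',A(117,260,.014)); p,q=A(270,212,.02),A(350,190,.02);print('block',(p+q)/2,np.degrees(np.arctan2(*(q-p)[1::-1])),np.linalg.norm(q-p))
print('brass',A(475,196,.008));print('steel',A(670,219,.009))
c=[B(*x,.008) for x in((405,28),(539,43),(519,259),(384,245))];print('case',np.mean(c,0),np.array(c))
s=np.mean([B(*x,.014) for x in((415,137),(507,143),(502,232),(411,226))],0);n=np.mean([B(*x,.014) for x in((453,54),(487,57),(480,129),(448,127))],0)
d=n-s;print('bays sq',s,'nar',n,np.linalg.norm(d),np.degrees(np.arctan2(d[1],d[0])))
print('gold',B(272,157,.017),B(187,157,.017),B(357,157,.017));print('tin',B(674,156,.033))
c=[B(*x,.033) for x in((41,275),(188,291),(161,517),(14,502))];print('cover',np.mean(c,0),np.array(c))
a,b=B(97,338,.051),B(83,458,.051);print('handle',(a+b)/2,np.degrees(np.arctan2(*(a-b)[1::-1])),a-b)
from scipy.spatial.transform import Rotation as R
print(R.from_quat(bot.get_obs()['tool_rot']).as_matrix())
E
```

```text
ring [ 0.4391 -0.0771  0.014 ]
block [ 0.4656 -0.1592  0.02  ] -73.84002151593174 0.035408155345293145
brass [ 0.4684 -0.2311  0.008 ]
steel [ 0.4598 -0.3159  0.009 ]
case [ 0.6155 -0.1464  0.008 ] [[ 0.6873 -0.1097  0.008 ]
 [ 0.6796 -0.1937  0.008 ]
 [ 0.5439 -0.183   0.008 ]
 [ 0.5512 -0.0991  0.008 ]]
bays sq [ 0.5891 -0.1448  0.014 ] nar [ 0.6469 -0.1489  0.014 ] 0.057985212313164156 -4.132320008413497
gold [ 0.6036 -0.0297  0.017 ] [0.6026 0.0223 0.017 ] [ 0.6046 -0.0818  0.017 ]
tin [ 0.6069 -0.275   0.033 ]
cover [0.4567 0.0668 0.033 ] [[0.5281 0.1047 0.033 ]
 [0.52   0.0169 0.033 ]
 [0.3855 0.0294 0.033 ]
 [0.3933 0.1163 0.033 ]]
handle [0.4563 0.0693 0.051 ] -4.952098931557989 [ 0.0699 -0.0061  0.    ]
[[ 0.2915 -0.9566 -0.0006]
 [-0.9566 -0.2915  0.0018]
 [-0.0019  0.     -1.    ]]
```

```bash
cat >> h.py <<'E'
from scipy.spatial.transform import Rotation as Rn
def go(x,y,z,yaw):
    o=bot.get_obs(); M=Rn.from_quat(o['tool_rot']).as_matrix(); d=np.array([x,y,z])-o['eef_pos']
    cur=np.degrees(np.arctan2(M[1,0],M[0,0])); roll=-((yaw-cur+180)%360-180)
    print('now',o['eef_pos'].round(4),'yaw %.1f'%cur,'w %.4f'%o['grip_width'],'F',o['ft_force'].round(1),'t %.2f'%o['clock'])
    print('cm',(M.T@d*100).round(2),'roll %.1f'%roll,'rows %.1f %.1f'%(np.linalg.norm(d)/.0417,abs(roll)/7.16))
E
python3 -c "
from h import *
go(.439,-.077,.13,85.7)"
```

```text
now [ 0.1456 -0.4778  0.2445] yaw -73.1 w 0.0851 F [0.1 0.1 0.4] t 0.10
cm [-29.76 -39.75  11.51] roll -158.8 rows 12.2 22.2
```

Call:
play_rows(motion=[{"translation": [-7.5, -10, 2.9], "roll": -20, "fingers": -1}, {"translation": [-10, -13, 4], "roll": -40, "fingers": -1}, {"translation": [-15, -20, 6], "roll": -60, "fingers": -1}, {"translation": [-20, -27, 8], "roll": -80, "fingers": -1}, {"translation": [-25, -33, 10], "roll": -100, "fingers": -1}, {"translation": [-29.8, -39.7, 11.5], "roll": -120, "fingers": -1}, {"translation": [-29.8, -39.7, 11.5], "roll": -120, "fingers": -1}, {"translation": [-29.8, -39.7, 11.5], "roll": -120, "fingers": -1}, {"translation": [-29.8, -39.7, 11.5], "roll": -120, "fingers": -1}, {"translation": [-29.8, -39.7, 11.5], "roll": -120, "fingers": -1}, {"translation": [-29.8, -39.7, 11.5], "roll": -140, "fingers": -1}, {"translation": [-29.8, -39.7, 11.5], "roll": -140, "fingers": -1}, {"translation": [-29.8, -39.7, 11.5], "roll": -140, "fingers": -1}, {"translation": [-29.8, -39.7, 11.5], "roll": -158.8, "fingers": -1}, {"translation": [-29.8, -39.7, 11.5], "roll": -158.8, "fingers": -1}, {"translation": [-29.8, -39.7, 11.5], "roll": -158.8, "fingers": -1}, {"translation": [-29.8, -39.7, 11.5], "roll": -158.8, "fingers": -1}, {"translation": [-29.8, -39.7, 11.5], "roll": -158.8, "fingers": -1}, {"translation": [-29.8, -39.7, 11.5], "roll": -158.8, "fingers": -1}, {"translation": [-29.8, -39.7, 11.5], "roll": -158.8, "fingers": -1}])

```text
clock: 1.77
eef_pos: [0.4382, -0.0774, 0.1299]
tool_rot: [0.816, 0.577, -0.0, -0.0]
ft_force: [-0.4, 0.1, -0.1]
grip_width: 0.0851
```

```bash
python3 - <<'E'
from h import *
snap('wrist','w1'); print(np.load('pics/w1.npz')['T'].round(3))
for p in ((.439,-.077,.014),(.4656,-.159,.02)): print(proj('w1',p))
go(.439,-.077,.021,85.7)
E
```

```text
[[ 0.333  0.943  0.    -0.073]
 [ 0.904 -0.319  0.286 -0.425]
 [ 0.269 -0.095 -0.958  0.143]
 [ 0.     0.     0.     1.   ]]
[278.28516011 214.24379066]
[194.62325655 277.6814013 ]
now [ 0.4382 -0.0774  0.1299] yaw 70.8 w 0.0852 F [0.  1.3 0.1] t 1.82
cm [ 0.06  0.07 10.89] roll -14.9 rows 2.6 2.1
```

View pics/w1.png

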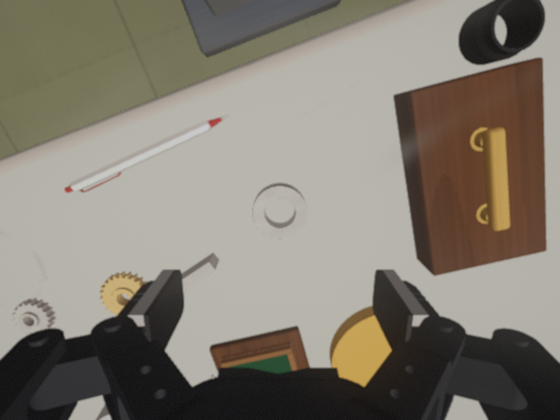

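Call:
play_rows(motion=[{"translation": [0.1, 0.1, 6], "roll": -7, "fingers": -1}, {"translation": [0.1, 0.2, 8], "roll": -14.9, "fingers": -1}, {"translation": [0.1, 0.2, 11.1], "roll": -14.9, "fingers": -1}, {"translation": [0.1, 0.2, 11.1], "roll": -14.9, "fingers": -1}, {"translation": [0.1, 0.2, 11.1], "roll": -14.9, "fingers": -1}, {"translation": [0.1, 0.2, 11.1], "roll": -14.9, "fingers": 1}, {"translation": [0.1, 0.2, 11.1], "roll": -14.9, "fingers": 1}, {"translation": [0.1, 0.2, 11.1], "roll": -14.9, "fingers": 1}, {"translation": [0.1, 0.2, 11.1], "roll": -14.9, "fingers": 1}, {"translation": [0.1, 0.2, 11.1], "roll": -14.9, "fingers": 1}, {"translation": [0.1, 0.2, 11.1], "roll": -14.9, "fingers": 1}, {"translation": [0.1, 0.2, 11.1], "roll": -14.9, "fingers": 1}, {"translation": [0.1, 0.2, 11.1], "roll": -14.9, "fingers": 1}, {"translation": [0.1, 0.2, 11.1], "roll": -14.9, "fingers": 1}, {"translation": [0.1, 0.2, 9], "roll": -14.9, "fingers": 1}, {"translation": [0.1, 0.2, 5], "roll": -14.9, "fingers": 1}, {"translation": [0.1, 0.2, 3], "roll": -14.9, "fingers": 1}, {"translation": [0.1, 0.2, 3], "roll": -14.9, "fingers": 1}])

```text
clock: 3.32
eef_pos: [0.4449, -0.0779, 0.1058]
tool_rot: [0.737, 0.676, 0.003, 0.004]
ft_force: [1.0, -0.3, -2.4]
grip_width: 0.0398
```

```bash
python3 - <<'E'
from h import *
a=snap('wrist','w2');b=snap('scene','s2')
im=np.hstack([cv2.imread('pics/w2.png')[100:400,100:460],cv2.resize(cv2.imread('pics/s2.png')[120:320,180:460],None,fx=1.5,fy=1.5)]);cv2.imwrite('pics/m2.png',im)
go(.589,-.1445,.1,85.7)
E
```

```text
now [ 0.4419 -0.0774  0.1017] yaw 85.1 w 0.0397 F [-0.6 -1.  -2.3] t 3.42
cm [-5.42 15.23  0.23] roll -0.6 rows 3.9 0.1
```

View pics/m2.png

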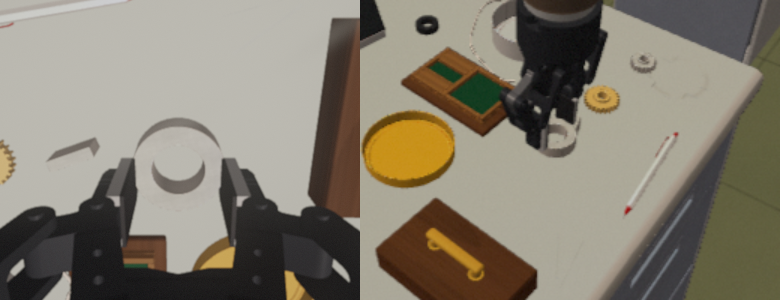

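```bash
python3 - <<'E'
from h import *
for z in (.104,.097,.09,.085): print(z,proj('w2',(.4419,-.0774,z)),ray('w2',278,263,z))
print(np.load('pics/w2.npz')['K'][0,0])
im=cv2.imread('pics/w2.png')[200:400,180:380];cv2.imwrite('pics/m3.png',cv2.resize(im,(600,600),interpolation=cv2.INTER_CUBIC))
E
```

```text
0.104 [278.19719263 279.41526829] [ 0.43383032 -0.07679327  0.104     ]
0.097 [278.18542826 272.08658362] [ 0.43722402 -0.07708431  0.097     ]
0.09 [278.17465725 265.37671369] [ 0.44061772 -0.07737534  0.09      ]
0.085 [278.16750419 260.92067091] [ 0.44304179 -0.07758322  0.085     ]
323.25451014520365
```

View pics/m3.png

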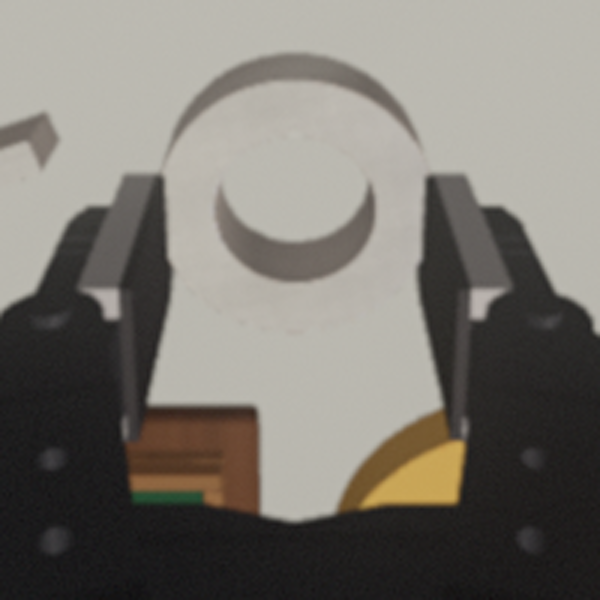

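Call:
play_rows(motion=[{"translation": [-1.3, 3.8, 0], "roll": 0, "fingers": 1}, {"translation": [-2.7, 7.6, 0], "roll": 0, "fingers": 1}, {"translation": [-4.0, 11.4, 0], "roll": 0, "fingers": 1}, {"translation": [-5.4, 15.4, 0], "roll": -0.6, "fingers": 1}, {"translation": [-5.4, 15.4, 0], "roll": -0.6, "fingers": 1}, {"translation": [-5.4, 15.4, 0.5], "roll": -0.6, "fingers": 1}, {"translation": [-5.4, 15.4, 2.5], "roll": -0.6, "fingers": 1}, {"translation": [-5.4, 15.4, 4.5], "roll": -0.6, "fingers": 1}, {"translation": [-5.4, 15.4, 4.5], "roll": -0.6, "fingers": 1}, {"translation": [-5.4, 15.4, 4.5], "roll": -0.6, "fingers": 1}])

```text
clock: 4.25
eef_pos: [0.5864, -0.1432, 0.0531]
tool_rot: [0.733, 0.68, -0.002, -0.003]
ft_force: [-0.5, -0.5, -0.3]
grip_width: 0.0396
```

```bash
python3 - <<'E'
from h import *
a=snap('wrist','w4')
cv2.imwrite('pics/m4.png',cv2.resize(cv2.imread('pics/w4.png')[180:420,140:420],(700,600)))
go(.591,-.145,.033,85.7)
M=bot.get_obs()
for q in((.5891,-.1448,.018),):print(proj('w4',q))
E
```

```text
now [ 0.5881 -0.1436  0.0548] yaw 85.7 w 0.0395 F [-0.2 -0.6 -1.1] t 4.30
cm [-0.11  0.31  2.18] roll -0.0 rows 0.5 0.0
[274.96603639 260.26716433]
```

View pics/m4.png

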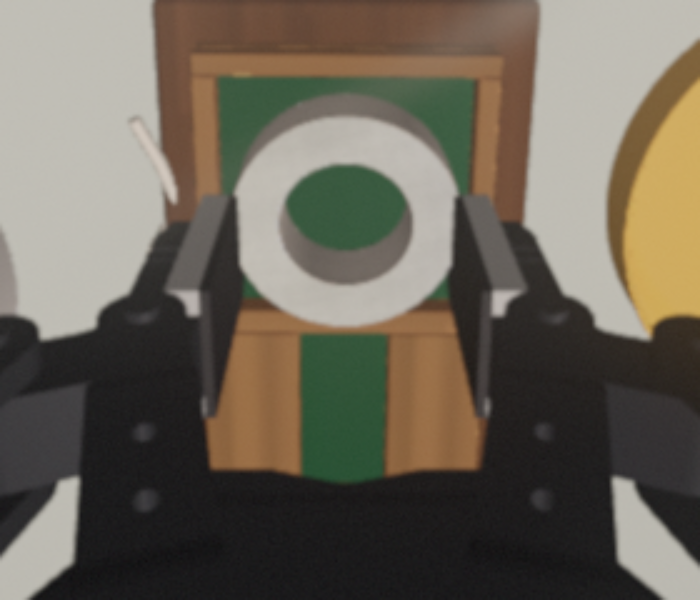

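```bash
python3 - <<'E'
from h import *
f=lambda u,v,z:ray('w4',140+u*.4,180+v*.4,z)
print('ring top',f(346,220,.05)); 
print('bay',np.mean([f(*p,.012) for p in((220,78),(472,78))],0),'far',f(346,301,.018))
E
```

```text
ring top [ 0.57847404 -0.14221567  0.05      ]
bay [ 0.56283988 -0.14090451  0.012     ] far [ 0.61424116 -0.14477684  0.018     ]
```

Call:
play_rows(motion=[{"translation": [-0.12, 0.7, 0], "roll": 0, "fingers": 1}, {"translation": [-0.12, 0.7, 0], "roll": 0, "fingers": 1}, {"translation": [-0.12, 0.7, 0], "roll": 0, "fingers": 1}, {"translation": [-0.12, 0.7, 0.8], "roll": 0, "fingers": 1}, {"translation": [-0.12, 0.7, 1.5], "roll": 0, "fingers": 1}, {"translation": [-0.12, 0.7, 2.1], "roll": 0, "fingers": 1}, {"translation": [-0.12, 0.7, 2.1], "roll": 0, "fingers": 1}, {"translation": [-0.12, 0.7, 2.1], "roll": 0, "fingers": 1}])

```text
clock: 4.97
eef_pos: [0.5961, -0.1458, 0.0339]
tool_rot: [0.733, 0.68, -0.0, -0.0]
ft_force: [-0.8, -0.1, 1.7]
grip_width: 0.0395
```

```bash
python3 - <<'E'
from h import *
a=snap('wrist','w5')
cv2.imwrite('pics/m5.png',cv2.resize(cv2.imread('pics/w5.png')[180:420,140:420],(700,600)))
go(.595,-.1455,.033,85.7)
E
```

```text
now [ 0.5961 -0.1458  0.0339] yaw 85.7 w 0.0397 F [-1.1  0.7  1.3] t 5.02
cm [ 0.03 -0.12  0.09] roll -0.0 rows 0.0 0.0
```

View pics/m5.png

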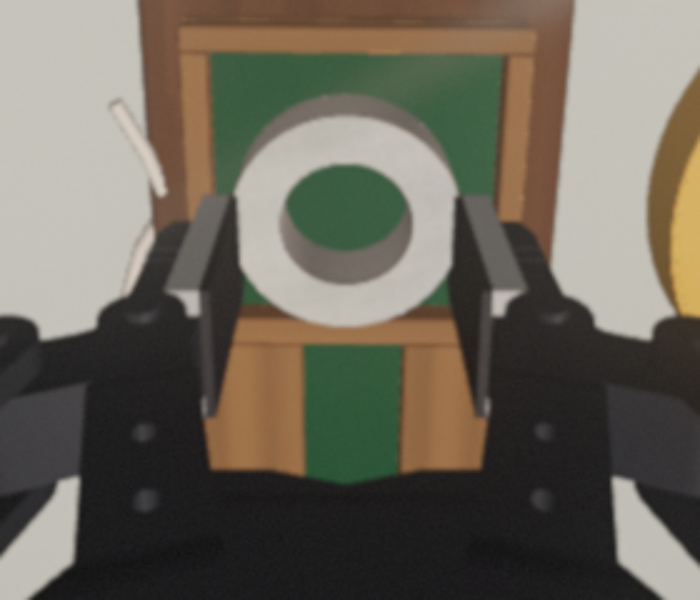

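Call:
play_rows(motion=[{"translation": [0, -0.3, 0], "roll": 0, "fingers": 1}, {"translation": [0, -0.3, 0.1], "roll": 0, "fingers": 1}, {"translation": [0, -0.3, 0.1], "roll": 0, "fingers": -0.5}, {"translation": [0, -0.3, 0.1], "roll": 0, "fingers": -0.5}, {"translation": [0, -0.3, 0.1], "roll": 0, "fingers": -0.5}, {"translation": [0, -0.3, 0.1], "roll": 0, "fingers": -0.5}, {"translation": [0, -0.3, 0.1], "roll": 0, "fingers": -0.5}, {"translation": [0, -0.3, 0.1], "roll": 0, "fingers": -0.5}, {"translation": [0, -0.3, -4], "roll": 0, "fingers": -0.5}, {"translation": [0, -0.3, -8], "roll": 0, "fingers": -0.5}, {"translation": [0, -0.3, -8], "roll": 0, "fingers": -0.5}, {"translation": [0, -0.3, -8], "roll": 0, "fingers": -0.5}])

```text
clock: 6.02
eef_pos: [0.5961, -0.1464, 0.1179]
tool_rot: [0.733, 0.68, 0.002, 0.003]
ft_force: [-0.1, -0.1, -0.9]
grip_width: 0.0641
```

```bash
python3 - <<'E'
from h import *
a=snap('wrist','w6')
cv2.imwrite('pics/m6.png',cv2.resize(cv2.imread('pics/w6.png')[120:420,50:450],(800,600)))
go(.4656,-.159,.1,16.2)
print(proj('w6',(.589,-.145,.026)))
E
```

```text
now [ 0.5944 -0.1459  0.1155] yaw 85.7 w 0.0639 F [-0.7  0.4 -0.5] t 6.07
cm [ -2.27 -12.75   1.52] roll 69.5 rows 3.1 9.7
[278.87111831 212.29636886]
```

View pics/m6.png

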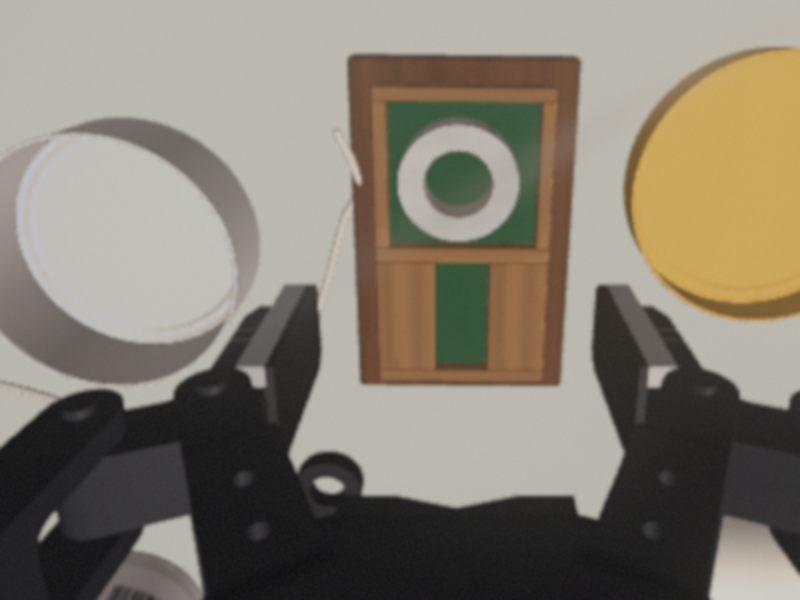

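Call:
play_rows(motion=[{"translation": [-0.7, -4, 0.5], "roll": 7, "fingers": -0.5}, {"translation": [-1.5, -8, 1], "roll": 14, "fingers": -0.5}, {"translation": [-2.3, -12.8, 1.5], "roll": 28, "fingers": -0.5}, {"translation": [-2.3, -12.8, 1.5], "roll": 28, "fingers": -0.5}, {"translation": [-2.3, -12.8, 1.5], "roll": 42, "fingers": -0.5}, {"translation": [-2.3, -12.8, 1.5], "roll": 42, "fingers": -0.5}, {"translation": [-2.3, -12.8, 1.5], "roll": 56, "fingers": -0.5}, {"translation": [-2.3, -12.8, 1.5], "roll": 56, "fingers": -0.5}, {"translation": [-2.3, -12.8, 1.5], "roll": 69.5, "fingers": -0.5}, {"translation": [-2.3, -12.8, 1.5], "roll": 69.5, "fingers": -0.5}, {"translation": [-2.3, -12.8, 1.5], "roll": 69.5, "fingers": -0.5}, {"translation": [-2.3, -12.8, 1.5], "roll": 69.5, "fingers": -0.5}, {"translation": [-2.3, -12.8, 1.5], "roll": 69.5, "fingers": -0.5}])

```text
clock: 7.15
eef_pos: [0.4635, -0.1588, 0.0984]
tool_rot: [0.99, 0.142, -0.001, -0.0]
ft_force: [-0.6, 0.6, -0.1]
grip_width: 0.064
```

```bash
python3 - <<'E'
from h import *
a=snap('wrist','w7')
cv2.imwrite('pics/m7.png',cv2.resize(cv2.imread('pics/w7.png')[120:360,140:420],(700,600)))
go(.4656,-.159,.02,16.2)
print(proj('w7',(.4656,-.159,.02)))
E
```

```text
now [ 0.4637 -0.1588  0.0986] yaw 16.3 w 0.0639 F [-0.3  0.4  0.7] t 7.20
cm [0.19 0.08 7.86] roll 0.1 rows 1.9 0.0
[280.41539606 230.82468064]
```

View pics/m7.png

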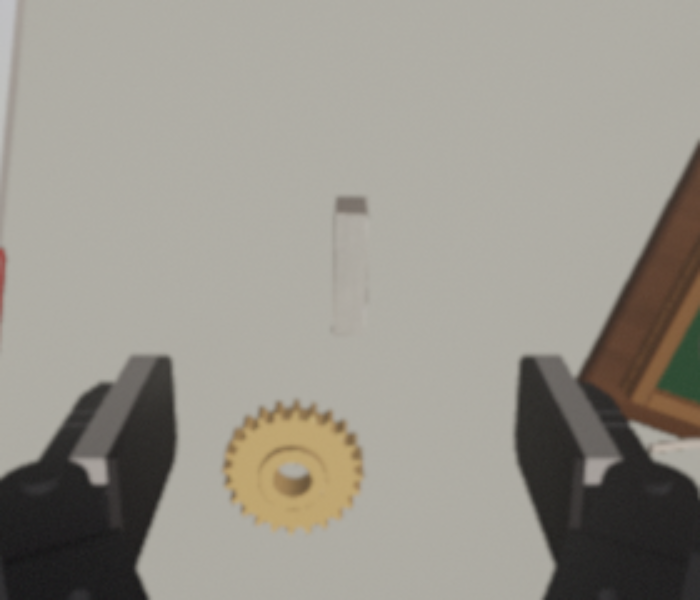

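```bash
python3 - <<'E'
from h import *
f=lambda u,v,z:ray('w7',140+u*.4,120+v*.4,z)
a,b=f(350,213,.02),f(348.5,333,.02);print((a+b)/2,a-b,np.degrees(np.arctan2((a-b)[1],(a-b)[0])))
print('brass',f(294,468,.009))
c=(a+b)/2; go(c[0],c[1],.022,16.2)
E
```

```text
[ 0.46490854 -0.1583886   0.02      ] [-0.00935097  0.03318209  0.        ] 105.7382513296696
brass [ 0.46756774 -0.22751042  0.009     ]
now [ 0.4637 -0.1588  0.0986] yaw 16.3 w 0.0639 F [-0.3  0.4  0.7] t 7.20
cm [ 0.14 -0.    7.66] roll 0.1 rows 1.8 0.0
```

Call:
play_rows(motion=[{"translation": [0.14, 0, 3], "roll": 0.3, "fingers": -0.5}, {"translation": [0.14, 0, 6], "roll": 0.3, "fingers": -0.5}, {"translation": [0.14, 0, 7.66], "roll": 0.3, "fingers": -0.5}, {"translation": [0.14, 0, 7.66], "roll": 0.3, "fingers": -0.5}, {"translation": [0.14, 0, 7.66], "roll": 0.3, "fingers": 1}, {"translation": [0.14, 0, 7.66], "roll": 0.3, "fingers": 1}, {"translation": [0.14, 0, 7.66], "roll": 0.3, "fingers": 1}, {"translation": [0.14, 0, 7.66], "roll": 0.3, "fingers": 1}, {"translation": [0.14, 0, 7.66], "roll": 0.3, "fingers": 1}, {"translation": [0.14, 0, 7.66], "roll": 0.3, "fingers": 1}, {"translation": [0.14, 0, 7.66], "roll": 0.3, "fingers": 1}, {"translation": [0.14, 0, 7.66], "roll": 0.3, "fingers": 1}, {"translation": [0.14, 0, 7.66], "roll": 0.3, "fingers": 1}, {"translation": [0.14, 0, 7.66], "roll": 0.3, "fingers": 1}, {"translation": [0.14, 0, 4], "roll": 0.3, "fingers": 1}, {"translation": [0.14, 0, 0], "roll": 0.3, "fingers": 1}, {"translation": [0.14, 0, -1], "roll": 0.3, "fingers": 1}, {"translation": [0.14, 0, -1], "roll": 0.3, "fingers": 1}])

```text
clock: 8.7
eef_pos: [0.4687, -0.1597, 0.1135]
tool_rot: [0.99, 0.138, 0.004, 0.002]
ft_force: [0.6, 0.8, -1.0]
grip_width: 0.0069
```

```bash
python3 - <<'E'
from h import *
go(.6465,-.149,.075,85.7)
E
```

```text
now [ 0.4687 -0.1597  0.1135] yaw 15.9 w 0.0069 F [ 0.6  0.8 -1. ] t 8.70
cm [17.36  3.82  4.  ] roll -69.8 rows 4.4 9.7
```

Call:
play_rows(motion=[{"translation": [4, 0.9, 0], "roll": -7, "fingers": 1}, {"translation": [8, 1.8, 0], "roll": -14, "fingers": 1}, {"translation": [12, 2.7, 0], "roll": -21, "fingers": 1}, {"translation": [15, 3.4, 0], "roll": -28, "fingers": 1}, {"translation": [17.4, 3.8, 0], "roll": -35, "fingers": 1}, {"translation": [17.4, 3.8, 0], "roll": -42, "fingers": 1}, {"translation": [17.4, 3.8, 0], "roll": -49, "fingers": 1}, {"translation": [17.4, 3.8, 0], "roll": -56, "fingers": 1}, {"translation": [17.4, 3.8, 0], "roll": -63, "fingers": 1}, {"translation": [17.4, 3.8, 2], "roll": -69.8, "fingers": 1}, {"translation": [17.4, 3.8, 4], "roll": -69.8, "fingers": 1}, {"translation": [17.4, 3.8, 4], "roll": -69.8, "fingers": 1}, {"translation": [17.4, 3.8, 4], "roll": -69.8, "fingers": 1}, {"translation": [17.4, 3.8, 4], "roll": -69.8, "fingers": 1}, {"translation": [17.4, 3.8, 4], "roll": -69.8, "fingers": 1}])

```text
clock: 9.95
eef_pos: [0.6441, -0.1477, 0.0703]
tool_rot: [0.733, 0.68, 0.001, 0.001]
ft_force: [-0.8, -0.6, 0.0]
grip_width: 0.0069
```

```bash
python3 - <<'E'
from h import *
a=snap('wrist','w8')
cv2.imwrite('pics/m8.png',cv2.resize(cv2.imread('pics/w8.png')[180:420,140:420],(700,600)))
go(.6465,-.149,.036,85.7)
E
```

```text
now [ 0.6442 -0.1478  0.0706] yaw 85.7 w 0.0068 F [-0.5  0.2  0.4] t 10.00
cm [-0.1   0.23  3.46] roll -0.0 rows 0.8 0.0
```

View pics/m8.png

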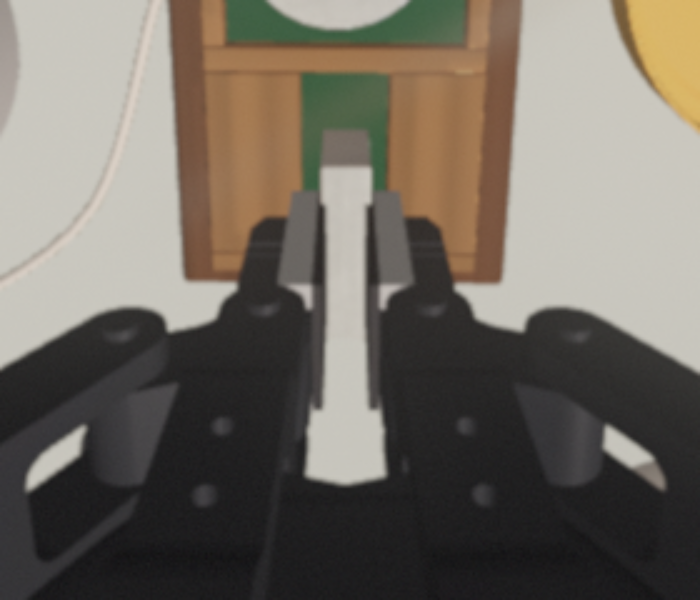

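```bash
python3 - <<'E'
from h import *
f=lambda u,v,z:ray('w8',140+u*.4,180+v*.4,z)
e=f(346,166,.0686);n=f(346,130,.0486);print('near end top/bot',e,n)
print('bay near edge',f(346,74,.018),'step edges', f(208,160,.018),f(488,160,.018))
E
```

```text
near end top/bot [ 0.62514939 -0.14593609  0.0686    ] [ 0.62578351 -0.14594095  0.0486    ]
bay near edge [ 0.6230722  -0.14567178  0.018     ] step edges [ 0.64201786 -0.18037325  0.018     ] [ 0.64710905 -0.11322925  0.018     ]
```

Call:
play_rows(motion=[{"translation": [0, 0.37, 0], "roll": 0, "fingers": 1}, {"translation": [0, 0.37, 0], "roll": 0, "fingers": 1}, {"translation": [0, 0.37, 1], "roll": 0, "fingers": 1}, {"translation": [0, 0.37, 2], "roll": 0, "fingers": 1}, {"translation": [0, 0.37, 3], "roll": 0, "fingers": 1}, {"translation": [0, 0.37, 3.5], "roll": 0, "fingers": 1}, {"translation": [0, 0.37, 3.5], "roll": 0, "fingers": 1}, {"translation": [0, 0.37, 3.5], "roll": 0, "fingers": 1}, {"translation": [0, 0.37, 3.5], "roll": 0, "fingers": 1}])

```text
clock: 10.75
eef_pos: [0.6464, -0.1477, 0.0362]
tool_rot: [0.733, 0.68, -0.0, -0.0]
ft_force: [-6.1, 0.9, 14.8]
grip_width: 0.007
```

```bash
python3 - <<'E'
from h import *
go(.648,-.149,.0345,85.7)
E
```

```text
now [ 0.6464 -0.1477  0.0362] yaw 85.7 w 0.0070 F [-6.1  0.9 14.8] t 10.75
cm [-0.12  0.17  0.17] roll -0.0 rows 0.1 0.0
```

Call:
play_rows(motion=[{"translation": [0, 0, -0.1], "roll": 0, "fingers": 1}, {"translation": [0, 0, -0.1], "roll": 0, "fingers": 0.3}, {"translation": [0, 0, -0.1], "roll": 0, "fingers": 0.3}, {"translation": [0, 0, -0.1], "roll": 0, "fingers": 0.3}, {"translation": [0, 0, -0.1], "roll": 0, "fingers": 0.3}, {"translation": [0, 0, -0.1], "roll": 0, "fingers": 0.3}, {"translation": [0, 0, -4], "roll": 0, "fingers": 0.3}, {"translation": [0, 0, -8], "roll": 0, "fingers": 0.3}, {"translation": [0, 0, -8], "roll": 0, "fingers": 0.3}, {"translation": [0, 0, -8], "roll": 0, "fingers": 0.3}])

```text
clock: 11.58
eef_pos: [0.6496, -0.1485, 0.1181]
tool_rot: [0.733, 0.68, 0.002, 0.003]
ft_force: [-1.3, -0.2, -0.7]
grip_width: 0.0304
```

```bash
python3 - <<'E'
from h import *
a=snap('wrist','w9');snap('scene','s9')
cv2.imwrite('pics/m9.png',np.hstack([cv2.imread('pics/w9.png')[80:380,150:420],cv2.resize(cv2.imread('pics/s9.png')[130:230,190:310],(360,300))]))
go(.4563,.0693,.13,85.1)
E
```

```text
now [ 0.6467 -0.1477  0.1139] yaw 85.7 w 0.0302 F [-0.1 -0.  -0.9] t 11.68
cm [ 20.21 -20.62  -1.6 ] roll 0.6 rows 6.9 0.1
```

View pics/m9.png

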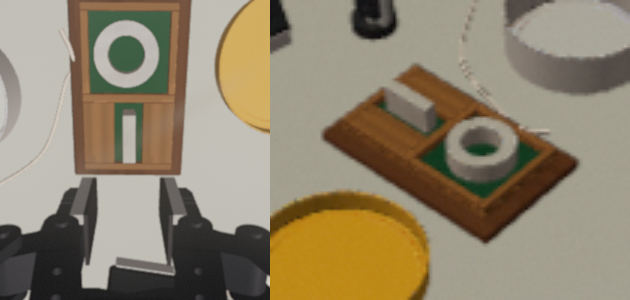

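```bash
python3 - <<'E'
from h import *
f=lambda u,v,z:ray('w9',150+u,80+v,z)
print('block',f(129,110,.032),f(129,162,.032))
a,b=ray('w1',496,130,.051),ray('w1',501.5,229,.051);print('handle w1',a,b,(a+b)/2,np.degrees(np.arctan2(*(b-a)[1::-1])))
# yellow segmentation of handle in top image
im=cv2.imread('pics/t0.png');hsv=cv2.cvtColor(im,cv2.COLOR_BGR2HSV);m=cv2.inRange(hsv,(15,120,150),(35,255,255));m[:,:165]=0;m[:,190:]=0;m[:225]=0;m[270:]=0
pts=np.argwhere(m)[:,::-1];r=cv2.minAreaRect(pts.astype(np.float32));print(r,[ray('t0',*r[0],.051)])
E
```

```text
block [ 0.62501394 -0.14570104  0.032     ] [ 0.66280265 -0.14851173  0.032     ]
handle w1 [0.42206248 0.07257568 0.051     ] [0.48897346 0.06624444 0.051     ] [0.45551797 0.06941006 0.051     ] -5.405339514502801
((176.41539001464844, 248.17694091796875), (8.062257766723633, 34.481651306152344), 7.125016689300537) [array([0.45656166, 0.06715742, 0.051     ])]
```

Call:
play_rows(motion=[{"translation": [2.9, -2.9, -1.6], "roll": 0.9, "fingers": 0.3}, {"translation": [5.8, -5.9, -1.6], "roll": 0.9, "fingers": 0.3}, {"translation": [8.7, -8.8, -1.6], "roll": 0.9, "fingers": 0.3}, {"translation": [11.6, -11.8, -1.6], "roll": 0.9, "fingers": 0.3}, {"translation": [14.5, -14.7, -1.6], "roll": 0.9, "fingers": 0.3}, {"translation": [17.4, -17.7, -1.6], "roll": 0.9, "fingers": 0.3}, {"translation": [20.2, -20.6, -1.6], "roll": 0.9, "fingers": 0.3}, {"translation": [20.2, -20.6, 0], "roll": 0.9, "fingers": 0.3}, {"translation": [20.2, -20.6, 1], "roll": 0.9, "fingers": 0.3}, {"translation": [20.2, -20.6, 1], "roll": 0.9, "fingers": 0.3}, {"translation": [20.2, -20.6, 1], "roll": 0.9, "fingers": 0.3}, {"translation": [20.2, -20.6, 1], "roll": 0.9, "fingers": 0.3}])

```text
clock: 12.68
eef_pos: [0.4566, 0.0688, 0.1039]
tool_rot: [0.739, 0.674, -0.001, -0.0]
ft_force: [-0.5, -1.0, 1.1]
grip_width: 0.0297
```

```bash
python3 - <<'E'
from h import *
a=snap('wrist','w10')
cv2.imwrite('pics/m10.png',cv2.resize(cv2.imread('pics/w10.png')[60:420,80:500],(700,600)))
go(.456,.0693,.051,84.8)
E
```

```text
now [0.4571 0.0687 0.1043] yaw 84.7 w 0.0300 F [-0.1  0.6  0.1] t 12.73
cm [ 0.05 -0.11  5.33] roll -0.1 rows 1.3 0.0
```

View pics/m10.png

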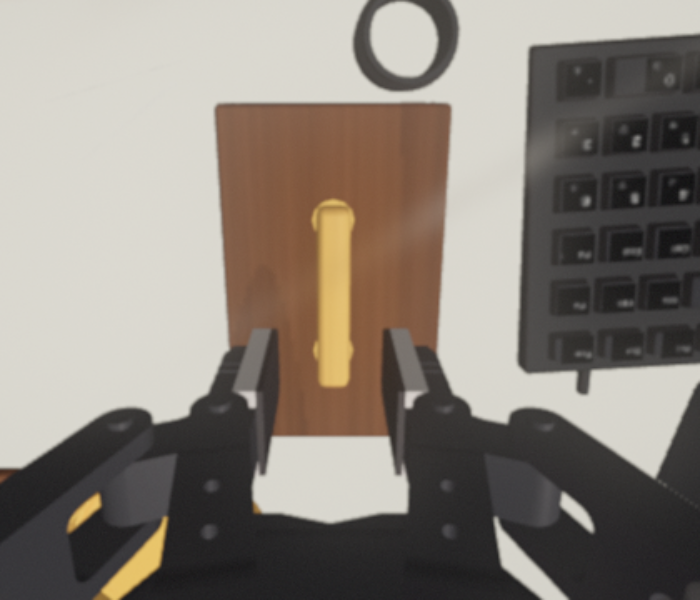

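```bash
python3 - <<'E'
from h import *
f=lambda u,v,z:ray('w10',80+u*.6,60+v*.6,z)
a,b=f(335,205,.051),f(334,385,.051);print(a,b,(a+b)/2)
c=[f(*p,.033) for p in((217,105),(450,105),(390,436),(275,436))];print(np.array(c))
E
```

```text
[0.42016961 0.07411954 0.051     ] [0.48904688 0.06761027 0.051     ] [0.45460825 0.07086491 0.051     ]
[[0.38380647 0.03526295 0.033     ]
 [0.39140797 0.1180572  0.033     ]
 [0.52612901 0.08857922 0.033     ]
 [0.52160074 0.03940626 0.033     ]]
```

Call:
play_rows(motion=[{"translation": [0.13, -0.22, 2], "roll": 0, "fingers": 0.3}, {"translation": [0.13, -0.22, 4], "roll": 0, "fingers": 0.3}, {"translation": [0.13, -0.22, 5.3], "roll": 0, "fingers": 0.3}, {"translation": [0.13, -0.22, 5.3], "roll": 0, "fingers": 0.3}, {"translation": [0.13, -0.22, 5.3], "roll": 0, "fingers": 0.3}, {"translation": [0.13, -0.22, 5.3], "roll": 0, "fingers": 1}, {"translation": [0.13, -0.22, 5.3], "roll": 0, "fingers": 1}, {"translation": [0.13, -0.22, 5.3], "roll": 0, "fingers": 1}, {"translation": [0.13, -0.22, 5.3], "roll": 0, "fingers": 1}, {"translation": [0.13, -0.22, 5.3], "roll": 0, "fingers": 1}, {"translation": [0.13, -0.22, 5.3], "roll": 0, "fingers": 1}])

```text
clock: 13.65
eef_pos: [0.4559, 0.0706, 0.0526]
tool_rot: [0.739, 0.674, 0.001, 0.001]
ft_force: [-0.8, -1.7, 6.4]
grip_width: 0.01
```

```bash
python3 - <<'E'
from h import *
go(.455,.07,.14,84.8)
E
```

```text
now [0.4559 0.0706 0.0526] yaw 84.8 w 0.0100 F [-0.8 -1.7  6.4] t 13.65
cm [-0.06 -0.06 -8.74] roll -0.0 rows 2.1 0.0
```

Call:
play_rows(motion=[{"translation": [0, 0, -2], "roll": 0, "fingers": 1}, {"translation": [0, 0, -4], "roll": 0, "fingers": 1}, {"translation": [0, 0, -6], "roll": 0, "fingers": 1}, {"translation": [0, 0, -8], "roll": 0, "fingers": 1}, {"translation": [-2, 1.8, -8], "roll": 0, "fingers": 1}, {"translation": [-4, 3.6, -8], "roll": 0, "fingers": 1}, {"translation": [-6, 5.4, -8], "roll": 0, "fingers": 1}, {"translation": [-8, 7.2, -8], "roll": 0, "fingers": 1}, {"translation": [-10, 9, -8], "roll": 0, "fingers": 1}, {"translation": [-12, 10.8, -8], "roll": 0, "fingers": 1}, {"translation": [-14, 12.5, -8], "roll": 0, "fingers": 1}, {"translation": [-16, 14.3, -8], "roll": 0, "fingers": 1}, {"translation": [-18, 16.1, -8], "roll": -0.9, "fingers": 1}, {"translation": [-20.1, 17.9, -8], "roll": -0.9, "fingers": 1}, {"translation": [-20.1, 17.9, -8], "roll": -0.9, "fingers": 1}, {"translation": [-20.1, 17.9, -8], "roll": -0.9, "fingers": 1}, {"translation": [-20.1, 17.9, -8], "roll": -0.9, "fingers": 1}, {"translation": [-20.1, 17.9, -8], "roll": -0.9, "fingers": 1}])

```text
clock: 15.15
eef_pos: [0.6138, -0.1449, 0.1309]
tool_rot: [0.733, 0.68, -0.0, -0.001]
ft_force: [-0.3, 0.5, -2.4]
grip_width: 0.0099
```

```bash
python3 - <<'E'
from h import *
a=snap('wrist','w11');b=snap('scene','s11')
cv2.imwrite('pics/m11.png',np.hstack([cv2.resize(cv2.imread('pics/w11.png')[60:420,80:500],(420,360)),cv2.resize(cv2.imread('pics/s11.png')[80:260,160:340],(360,360))]))
go(.6162,-.146,.0606,85.7)
E
```

```text
now [ 0.6141 -0.1448  0.1314] yaw 85.8 w 0.0099 F [ 0.8  0.5 -1.9] t 15.25
cm [-0.11  0.22  7.08] roll 0.1 rows 1.7 0.0
```

View pics/m11.png

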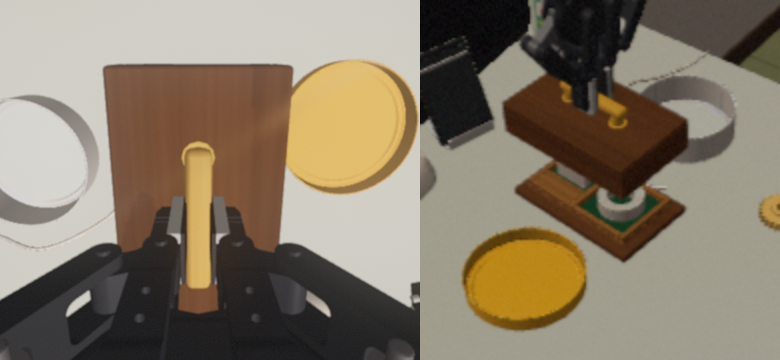

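```bash
python3 - <<'E'
from h import *
z=.1311
f=lambda u,v,z:ray('w11',80+u,60+v,z)
print(f(200,151,z-.0016),f(200,290,z-.0016)); a,b=f(105,66,z-.0196),f(292,66,z-.0196);print(a,b,(a+b)/2)
E
```

```text
[ 0.57892198 -0.14126557  0.1295    ] [ 0.64822107 -0.14630345  0.1295    ]
[ 0.5419428  -0.18056597  0.1115    ] [ 0.54810216 -0.09805809  0.1115    ] [ 0.54502248 -0.13931203  0.1115    ]
```

Call:
play_rows(motion=[{"translation": [-0.1, 0.2, 0], "roll": 0, "fingers": 1}, {"translation": [-0.1, 0.2, 1.5], "roll": 0, "fingers": 1}, {"translation": [-0.1, 0.2, 3], "roll": 0, "fingers": 1}, {"translation": [-0.1, 0.2, 4], "roll": 0, "fingers": 1}, {"translation": [-0.1, 0.2, 4], "roll": 0, "fingers": 1}, {"translation": [-0.1, 0.2, 4], "roll": 0, "fingers": 1}, {"translation": [-0.1, 0.2, 4], "roll": 0, "fingers": 1}])

```text
clock: 15.83
eef_pos: [0.6171, -0.147, 0.092]
tool_rot: [0.733, 0.68, 0.0, 0.0]
ft_force: [0.6, 0.4, -1.1]
grip_width: 0.0101
```

```bash
python3 - <<'E'
from h import *
go(.6162,-.146,.0606,85.7)
E
```

```text
now [ 0.6171 -0.147   0.092 ] yaw 85.7 w 0.0101 F [ 0.6  0.4 -1.1] t 15.83
cm [ 0.09 -0.1   3.14] roll 0.0 rows 0.8 0.0
```

Call:
play_rows(motion=[{"translation": [0, -0.1, 0.8], "roll": 0, "fingers": 1}, {"translation": [0, -0.1, 1.5], "roll": 0, "fingers": 1}, {"translation": [0, -0.1, 2], "roll": 0, "fingers": 1}, {"translation": [0, -0.1, 2.4], "roll": 0, "fingers": 1}, {"translation": [0, -0.1, 2.7], "roll": 0, "fingers": 1}, {"translation": [0, -0.1, 3], "roll": 0, "fingers": 1}, {"translation": [0, -0.1, 3], "roll": 0, "fingers": 1}, {"translation": [0, -0.1, 3], "roll": 0, "fingers": 1}])

```text
clock: 16.5
eef_pos: [0.6157, -0.1469, 0.0613]
tool_rot: [0.733, 0.68, 0.0, 0.0]
ft_force: [0.2, -0.9, -2.2]
grip_width: 0.0101
```

```bash
python3 - <<'E'
from h import *
go(.6162,-.146,.0606,85.7)
E
```

```text
now [ 0.6157 -0.1469  0.0613] yaw 85.7 w 0.0101 F [ 0.2 -0.9 -2.2] t 16.50
cm [0.1  0.04 0.07] roll -0.0 rows 0.0 0.0
```

Call:
play_rows(motion=[{"translation": [0, 0, 0.1], "roll": 0, "fingers": 1}, {"translation": [0, 0, 0.1], "roll": 0, "fingers": 1}, {"translation": [0, 0, 0.1], "roll": 0, "fingers": 0.3}, {"translation": [0, 0, 0.1], "roll": 0, "fingers": 0.3}, {"translation": [0, 0, 0.1], "roll": 0, "fingers": 0.3}, {"translation": [0, 0, 0.1], "roll": 0, "fingers": 0.3}, {"translation": [0, 0, 0.1], "roll": 0, "fingers": 0.3}, {"translation": [0, 0, -2], "roll": 0, "fingers": 0.3}, {"translation": [0, 0, -5], "roll": 0, "fingers": 0.3}, {"translation": [0, 0, -7], "roll": 0, "fingers": 0.3}, {"translation": [0, 0, -7], "roll": 0, "fingers": 0.3}, {"translation": [0, 0, -7], "roll": 0, "fingers": 0.3}])

```text
clock: 17.5
eef_pos: [0.6168, -0.1472, 0.1331]
tool_rot: [0.733, 0.68, 0.001, 0.002]
ft_force: [0.7, -0.3, -0.7]
grip_width: 0.0298
```

```bash
cat > q.py <<'E'
from h import *
E
python3 - <<'E'
from h import *
# handle check in wrist image by colour, assuming cover seated: handle top z=.059
snap('wrist','w12')
im=cv2.imread('pics/w12.png');m=cv2.inRange(cv2.cvtColor(im,cv2.COLOR_BGR2HSV),(12,90,90),(38,255,255))
n,l,s,c=cv2.connectedComponentsWithStats(m)
for i in range(1,n):
    if s[i][4]>300: print(s[i],c[i])
i=l[int(proj('w12',(.6157,-.1465,.059))[1]),int(proj('w12',(.6157,-.1465,.059))[0])];print(i)
go(.468,-.229,.08,0)
E
```

```text
[111   0  51  33 925] [133.16972973  12.90918919]
[  359   114   142   135 14893] [429.3925334  180.49331901]
[ 240  141  100  157 7109] [287.30848221 216.70277114]
171
now [ 0.6157 -0.1469  0.1314] yaw 85.7 w 0.0297 F [-0.7 -1.   0.4] t 17.55
cm [ -9.29 -14.11   5.14] roll 85.7 rows 4.2 12.0
```

Call:
play_rows(motion=[{"translation": [-2.3, -3.5, 0], "roll": 7, "fingers": -1}, {"translation": [-4.6, -7, 0], "roll": 14, "fingers": -1}, {"translation": [-7, -10.5, 0], "roll": 21, "fingers": -1}, {"translation": [-9.3, -14.1, 2], "roll": 28, "fingers": -1}, {"translation": [-9.3, -14.1, 4], "roll": 35, "fingers": -1}, {"translation": [-9.3, -14.1, 4], "roll": 42, "fingers": -1}, {"translation": [-9.3, -14.1, 4], "roll": 49, "fingers": -1}, {"translation": [-9.3, -14.1, 4], "roll": 56, "fingers": -1}, {"translation": [-9.3, -14.1, 4], "roll": 63, "fingers": -1}, {"translation": [-9.3, -14.1, 4], "roll": 70, "fingers": -1}, {"translation": [-9.3, -14.1, 4], "roll": 77, "fingers": -1}, {"translation": [-9.3, -14.1, 4], "roll": 85.7, "fingers": -1}, {"translation": [-9.3, -14.1, 4], "roll": 85.7, "fingers": -1}, {"translation": [-9.3, -14.1, 4], "roll": 85.7, "fingers": -1}, {"translation": [-9.3, -14.1, 4], "roll": 85.7, "fingers": -1}])

```text
clock: 18.8
eef_pos: [0.467, -0.2286, 0.09]
tool_rot: [1.0, 0.0, -0.001, -0.001]
ft_force: [0.1, 0.6, -1.2]
grip_width: 0.0852
```

```bash
python3 - <<'E'
from h import *
snap('wrist','w13')
im=cv2.imread('pics/w13.png');m=cv2.inRange(cv2.cvtColor(im,cv2.COLOR_BGR2HSV),(12,70,90),(38,255,255))
n,l,s,c=cv2.connectedComponentsWithStats(m)
for i in range(1,n):
    if s[i][4]>300:
        x,y,w,h,_=s[i]; print(s[i],ray('w13',x+w/2,y+h/2,.006),ray('w13',*c[i],.007))
print(proj('w13',(.468,-.229,.008)))
go(.468,-.229,.017,0)
E
```

```text
[ 492   75   68   39 1764] [ 0.62025636 -0.14177931  0.006     ] [ 0.62154213 -0.14181217  0.007     ]
[ 248  199   62   60 2543] [ 0.467924   -0.22991568  0.006     ] [ 0.46760455 -0.22922713  0.007     ]
[279.11416178 228.70330328]
now [ 0.4672 -0.2287  0.0902] yaw 0.0 w 0.0854 F [-0.5 -0.1 -0.5] t 18.85
cm [0.09 0.04 7.32] roll 0.0 rows 1.8 0.0
```

Call:
play_rows(motion=[{"translation": [0.1, 0.07, 3], "roll": 0, "fingers": -1}, {"translation": [0.1, 0.07, 6], "roll": 0, "fingers": -1}, {"translation": [0.1, 0.07, 7.7], "roll": 0, "fingers": -1}, {"translation": [0.1, 0.07, 7.7], "roll": 0, "fingers": -1}, {"translation": [0.1, 0.07, 7.7], "roll": 0, "fingers": -1}, {"translation": [0.1, 0.07, 7.7], "roll": 0, "fingers": 1}, {"translation": [0.1, 0.07, 7.7], "roll": 0, "fingers": 1}, {"translation": [0.1, 0.07, 7.7], "roll": 0, "fingers": 1}, {"translation": [0.1, 0.07, 7.7], "roll": 0, "fingers": 1}, {"translation": [0.1, 0.07, 7.7], "roll": 0, "fingers": 1}, {"translation": [0.1, 0.07, 7.7], "roll": 0, "fingers": 1}, {"translation": [0.1, 0.07, 7.7], "roll": 0, "fingers": 1}, {"translation": [0.1, 0.07, 7.7], "roll": 0, "fingers": 1}])

```text
clock: 19.93
eef_pos: [0.47, -0.2303, 0.0163]
tool_rot: [1.0, -0.0, 0.001, 0.001]
ft_force: [-1.8, 0.4, 7.4]
grip_width: 0.0401
```

```bash
python3 - <<'E'
from h import *
go(.6036,-.0297,.1,0)
E
```

```text
now [ 0.47   -0.2303  0.0163] yaw -0.0 w 0.0401 F [-1.8  0.4  7.4] t 19.93
cm [ 13.38 -20.05  -8.36] roll -0.0 rows 6.1 0.0
```

Call:
play_rows(motion=[{"translation": [0, 0, -3], "roll": 0, "fingers": 1}, {"translation": [0, 0, -6], "roll": 0, "fingers": 1}, {"translation": [0, 0, -10], "roll": 0, "fingers": 1}, {"translation": [2.2, -3.3, -10], "roll": 0, "fingers": 1}, {"translation": [4.4, -6.6, -10], "roll": 0, "fingers": 1}, {"translation": [6.6, -9.9, -10], "roll": 0, "fingers": 1}, {"translation": [8.8, -13.2, -10], "roll": 0, "fingers": 1}, {"translation": [11, -16.5, -10], "roll": 0, "fingers": 1}, {"translation": [13.4, -20, -10], "roll": 0, "fingers": 1}, {"translation": [13.4, -20, -10], "roll": 0, "fingers": 1}, {"translation": [13.4, -20, -8], "roll": 0, "fingers": 1}, {"translation": [13.4, -20, -6], "roll": 0, "fingers": 1}, {"translation": [13.4, -20, -6], "roll": 0, "fingers": 1}, {"translation": [13.4, -20, -6], "roll": 0, "fingers": 1}])

```text
clock: 21.1
eef_pos: [0.6018, -0.0298, 0.0736]
tool_rot: [1.0, -0.0, -0.002, -0.0]
ft_force: [0.2, 0.4, 0.0]
grip_width: 0.0404
```

```bash
python3 - <<'E'
from h import *
go(.6036,-.0297,.02,0)
snap('wrist','w14')
im=cv2.imread('pics/w14.png');m=cv2.inRange(cv2.cvtColor(im,cv2.COLOR_BGR2HSV),(12,70,90),(38,255,255))
print([proj('w14',(.6036,-.0297,.017))])
n,l,s,c=cv2.connectedComponentsWithStats(m)
for i in range(1,n):
    if s[i][4]>300:
        x,y,w,h,_=s[i]; print(s[i],c[i])
E
```

```text
now [ 0.6018 -0.0298  0.0736] yaw -0.0 w 0.0404 F [0.2 0.4 0. ] t 21.10
cm [ 0.2  -0.01  5.35] roll -0.0 rows 1.3 0.0
[array([280.55205809, 241.47249493])]
[  195   151   173   169 20493] [280.69672571 229.06368028]
```

Call:
play_rows(motion=[{"translation": [0.2, 0, 2], "roll": 0, "fingers": 1}, {"translation": [0.2, 0, 4], "roll": 0, "fingers": 1}, {"translation": [0.2, 0, 5.3], "roll": 0, "fingers": 1}, {"translation": [0.2, 0, 5.3], "roll": 0, "fingers": 1}, {"translation": [0.2, 0, 5.3], "roll": 0, "fingers": 1}, {"translation": [0.2, 0, 5.3], "roll": 0, "fingers": -0.25}, {"translation": [0.2, 0, 5.3], "roll": 0, "fingers": -0.25}, {"translation": [0.2, 0, 5.3], "roll": 0, "fingers": -0.25}, {"translation": [0.2, 0, 5.3], "roll": 0, "fingers": -0.25}, {"translation": [0.2, 0, 5.3], "roll": 0, "fingers": -0.25}, {"translation": [0.2, 0, 2], "roll": 0, "fingers": -0.25}, {"translation": [0.2, 0, -2], "roll": 0, "fingers": -0.25}, {"translation": [0.2, 0, -4.5], "roll": 0, "fingers": -0.25}, {"translation": [0.2, 0, -4.5], "roll": 0, "fingers": -0.25}])

```text
clock: 22.32
eef_pos: [0.6095, -0.03, 0.1266]
tool_rot: [1.0, -0.0, 0.006, 0.0]
ft_force: [0.5, 0.9, 1.1]
grip_width: 0.0533
```

```bash
python3 - <<'E'
from h import *
go(.4598,-.3159,.1,0)
E
```

```text
now [ 0.6095 -0.03    0.1266] yaw -0.0 w 0.0533 F [0.5 0.9 1.1] t 22.32
cm [-14.99  28.6    2.49] roll -0.0 rows 7.8 0.0
```

Call:
play_rows(motion=[{"translation": [-1.8, 3.6, 0], "roll": 0, "fingers": -0.5}, {"translation": [-3.6, 7.2, 0], "roll": 0, "fingers": -0.5}, {"translation": [-5.4, 10.8, 0], "roll": 0, "fingers": -0.5}, {"translation": [-7.2, 14.4, 0], "roll": 0, "fingers": -0.5}, {"translation": [-9, 18, 0], "roll": 0, "fingers": -0.5}, {"translation": [-10.8, 21.6, 0], "roll": 0, "fingers": -0.5}, {"translation": [-12.6, 25.2, 0], "roll": 0, "fingers": -0.5}, {"translation": [-14.4, 28.6, 1], "roll": 0, "fingers": -0.5}, {"translation": [-14.4, 28.6, 2.5], "roll": 0, "fingers": -0.5}, {"translation": [-14.4, 28.6, 2.5], "roll": 0, "fingers": -0.5}, {"translation": [-14.4, 28.6, 2.5], "roll": 0, "fingers": -0.5}, {"translation": [-14.4, 28.6, 2.5], "roll": 0, "fingers": -0.5}])

```text
clock: 23.32
eef_pos: [0.4615, -0.315, 0.0945]
tool_rot: [1.0, 0.0, 0.0, -0.0]
ft_force: [0.5, -0.4, -0.1]
grip_width: 0.0641
```

```bash
python3 - <<'E'
from h import *
snap('wrist','w15'); p=proj('w15',(.4598,-.3159,.009));print(p)
u,v=map(int,p)
g=cv2.cvtColor(cv2.imread('pics/w15.png'),cv2.COLOR_BGR2GRAY)[v-50:v+50,u-50:u+50]
print(np.median(g),g[::10,::10])
m=cv2.morphologyEx((abs(g.astype(int)-np.median(g))>12).astype(np.uint8),cv2.MORPH_OPEN,np.ones((3,3)))
n,l,s,c=cv2.connectedComponentsWithStats(m)
for i in range(1,n):
    if s[i][4]>60: x,y,w,h,_=s[i];print(s[i],c[i]+[u-50,v-50],ray('w15',u-50+x+w/2,v-50+y+h/2,.006))
go(.4598,-.3159,.017,0)
E
```

```text
[275.03327619 227.56980286]
168.0 [[168 168 168 168 168 168 168 168 169 168]
 [167 168 168 168 168 169 168 168 168 167]
 [168 167 168 169 168 169 168 169 169 168]
 [169 168 166 168 153 165 167 169 168 168]
 [168 169 169 150 167 166 168 168 168 169]
 [168 169 168 167 158 164 163 163 169 169]
 [168 168 168 168 163 116 165 158 168 169]
 [169 168 168 167 169 168 167 167 168 168]
 [167 167 168 168 168 168 168 168 168 168]
 [168 167 167 168 169 167 168 168 169 168]]
[ 32  29  31  10 131] [271.53435115 210.55725191] [ 0.4580184  -0.30468644  0.006     ]
[ 41  54  16   9 100] [273.86 235.1 ] [ 0.45902396 -0.32293666  0.006     ]
now [ 0.4619 -0.3149  0.0949] yaw 0.1 w 0.0644 F [0.2 1.1 0.6] t 23.37
cm [-0.22  0.1   7.79] roll 0.1 rows 1.9 0.0
```

```bash
python3 - <<'E'
from h import *
u,v=275,227
g=cv2.GaussianBlur(cv2.cvtColor(cv2.imread('pics/w15.png'),cv2.COLOR_BGR2GRAY),(3,3),0)[v-50:v+50,u-50:u+50]
m=cv2.morphologyEx((abs(g.astype(int)-168)>2).astype(np.uint8),cv2.MORPH_CLOSE,np.ones((5,5)))
n,l,s,c=cv2.connectedComponentsWithStats(m)
for i in range(1,n):
    if s[i][4]>60:
        x,y,w,h,_=s[i];print(s[i],[ray('w15',u-50+a,v-50+b,.007)[:2].round(4) for a,b in((x,y+h/2),(x+w,y+h/2),(x+w/2,y),(x+w/2,y+h))])
E
```

```text
[ 0 11  9 10 62] [array([ 0.4255, -0.2916]), array([ 0.4317, -0.2916]), array([ 0.4288, -0.2881]), array([ 0.4285, -0.2951])]
[  24   27   49   50 1353] [array([ 0.4413, -0.3177]), array([ 0.476 , -0.3176]), array([ 0.4587, -0.2994]), array([ 0.4586, -0.3368])]
[ 3 89 16 11 85] [array([ 0.425 , -0.3509]), array([ 0.4368, -0.3509]), array([ 0.4311, -0.3464]), array([ 0.4308, -0.3554])]
```

Call:
play_rows(motion=[{"translation": [-0.3, 0.2, 3], "roll": 0, "fingers": -0.5}, {"translation": [-0.3, 0.2, 6], "roll": 0, "fingers": -0.5}, {"translation": [-0.3, 0.2, 8], "roll": 0, "fingers": -0.5}, {"translation": [-0.3, 0.2, 8], "roll": 0, "fingers": -0.5}, {"translation": [-0.3, 0.2, 8], "roll": 0, "fingers": -0.5}, {"translation": [-0.3, 0.2, 8], "roll": 0, "fingers": 1}, {"translation": [-0.3, 0.2, 8], "roll": 0, "fingers": 1}, {"translation": [-0.3, 0.2, 8], "roll": 0, "fingers": 1}, {"translation": [-0.3, 0.2, 8], "roll": 0, "fingers": 1}, {"translation": [-0.3, 0.2, 8], "roll": 0, "fingers": 1}, {"translation": [-0.3, 0.2, 8], "roll": 0, "fingers": 1}, {"translation": [-0.3, 0.2, 8], "roll": 0, "fingers": 1}, {"translation": [-0.3, 0.2, 8], "roll": 0, "fingers": 1}])

```text
clock: 24.45
eef_pos: [0.4597, -0.3185, 0.0169]
tool_rot: [1.0, 0.0, 0.002, 0.001]
ft_force: [0.1, 1.1, 5.0]
grip_width: 0.0291
```

```bash
python3 - <<'E'
from h import *
go(.6069,-.275,.1,0)
E
```

```text
now [ 0.4597 -0.3185  0.0169] yaw 0.0 w 0.0291 F [0.1 1.1 5. ] t 24.45
cm [14.76 -4.33 -8.26] roll 0.0 rows 4.2 0.0
```

Call:
play_rows(motion=[{"translation": [0, 0, -3], "roll": 0, "fingers": 1}, {"translation": [0, 0, -6], "roll": 0, "fingers": 1}, {"translation": [0, 0, -9], "roll": 0, "fingers": 1}, {"translation": [3, -0.9, -9], "roll": 0, "fingers": 1}, {"translation": [6, -1.8, -9], "roll": 0, "fingers": 1}, {"translation": [9, -2.6, -9], "roll": 0, "fingers": 1}, {"translation": [12, -3.5, -9], "roll": 0, "fingers": 1}, {"translation": [14.7, -4.3, -9], "roll": 0, "fingers": 1}, {"translation": [14.7, -4.3, -9], "roll": 0, "fingers": 1}, {"translation": [14.7, -4.3, -9], "roll": 0, "fingers": 1}, {"translation": [14.7, -4.3, -9], "roll": 0, "fingers": 1}, {"translation": [14.7, -4.3, -9], "roll": 0, "fingers": 1}])

```text
clock: 25.45
eef_pos: [0.604, -0.2753, 0.1048]
tool_rot: [1.0, -0.001, -0.0, 0.0]
ft_force: [-0.8, -0.7, -1.5]
grip_width: 0.0294
```

```bash
python3 - <<'E'
from h import *
snap('wrist','w16');snap('scene','s16');snap('top','t16')
cv2.imwrite('pics/m16.png',np.hstack([cv2.resize(cv2.imread('pics/w16.png')[60:420,80:500],(420,360)),cv2.resize(cv2.imread('pics/s16.png')[80:260,160:340],(360,360))]))
go(.6069,-.275,.02,0)
E
```

```text
now [ 0.6041 -0.2755  0.1048] yaw -0.1 w 0.0293 F [-0.9  0.1 -0.7] t 25.60
cm [ 0.28 -0.05  8.48] roll -0.1 rows 2.0 0.0
```

View pics/m16.png

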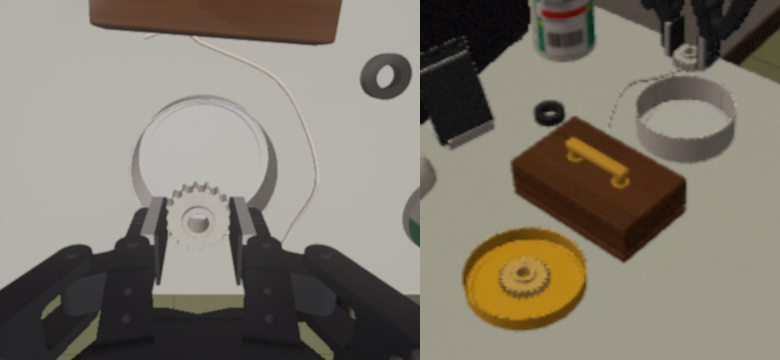

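The cover is down on the plinth with a level edge, and the brass gear lies in the gold lid. The steel gear is gripped, with the plain tin's rim centred near (204,165) in the crop.

```bash
python3 - <<'E'
from h import *
f=lambda u,v,z:ray('w16',80+u,60+v,z)
print('tin',f(131,168,.033),f(277,168,.033),'far rim',f(204,96,.033)); print('gear',f(198,215,.1))
E
```

```text
tin [ 0.56042527 -0.27169074  0.033     ] [ 0.65617124 -0.27178181  0.033     ] far rim [ 0.60810973 -0.22495501  0.033     ]
gear [ 0.60439564 -0.27115115  0.1       ]
```

Call:
play_rows(motion=[{"translation": [0.35, -0.05, 0], "roll": 0, "fingers": 1}, {"translation": [0.35, -0.05, 2], "roll": 0, "fingers": 1}, {"translation": [0.35, -0.05, 4], "roll": 0, "fingers": 1}, {"translation": [0.35, -0.05, 6], "roll": 0, "fingers": 1}, {"translation": [0.35, -0.05, 7.5], "roll": 0, "fingers": 1}, {"translation": [0.35, -0.05, 8.3], "roll": 0, "fingers": 1}, {"translation": [0.35, -0.05, 8.3], "roll": 0, "fingers": 1}, {"translation": [0.35, -0.05, 8.3], "roll": 0, "fingers": 1}, {"translation": [0.35, -0.05, 8.3], "roll": 0, "fingers": 0.0}, {"translation": [0.35, -0.05, 8.3], "roll": 0, "fingers": 0.0}, {"translation": [0.35, -0.05, 8.3], "roll": 0, "fingers": 0.0}, {"translation": [0.35, -0.05, 8.3], "roll": 0, "fingers": 0.0}, {"translation": [0.35, -0.05, 8.3], "roll": 0, "fingers": 0.0}, {"translation": [0.35, -0.05, 6], "roll": 0, "fingers": 0.0}, {"translation": [0.35, -0.05, 3], "roll": 0, "fingers": 0.0}, {"translation": [0.35, -0.05, -1], "roll": 0, "fingers": 0.0}, {"translation": [0.35, -0.05, -4], "roll": 0, "fingers": 0.0}, {"translation": [-5, -0.05, -6], "roll": 0, "fingers": 0.0}, {"translation": [-10, -0.05, -6], "roll": 0, "fingers": 0.0}, {"translation": [-10, -0.05, -6], "roll": 0, "fingers": 0.0}])

```text
clock: 27.27
eef_pos: [0.5025, -0.2742, 0.1659]
tool_rot: [1.0, -0.0, 0.0, 0.001]
ft_force: [-1.1, 0.2, -0.1]
grip_width: 0.0428
```

```bash
python3 - <<'E'
from h import *
np.set_printoptions(precision=4,suppress=True)
for n in('t','s','w'): snap({'t':'top','s':'scene','w':'wrist'}[n],n+'17')
cv2.imwrite('pics/m17.png',np.hstack([cv2.resize(cv2.imread('pics/w17.png')[60:420,80:500],(420,360)),cv2.resize(cv2.imread('pics/s17.png')[80:260,220:400],(360,360))]))
go(.5,-.275,.2,0)
# handle by colour in the scene view, compare with a seated handle bar (top z .059)
im=cv2.imread('pics/s17.png');m=cv2.inRange(cv2.cvtColor(im,cv2.COLOR_BGR2HSV),(12,120,90),(38,255,255))
n,l,s,c=cv2.connectedComponentsWithStats(m)
for i in range(1,n):
    if s[i][4]>60: print(s[i],c[i])
print(proj('s17',(.6157,-.1463,.054)))
# steel gear in tin: contrast to tin floor, wrist view
f='w17';p=proj(f,(.608,-.275,.008));print(p);u,v=map(int,p)
g=cv2.cvtColor(cv2.imread('pics/w17.png'),cv2.COLOR_BGR2GRAY)
if 60<v<360: print(g[v-60:v+60:8,max(u-60,0):u+60:8])
E
```

```text
now [ 0.5036 -0.2744  0.1653] yaw -0.1 w 0.0427 F [1.  0.1 0.2] t 27.42
cm [-0.36  0.06 -3.47] roll -0.1 rows 0.8 0.0
[232 148  33  27 316] [248.4494 160.0063]
[ 181  194   62   51 2334] [212.3612 219.0296]
[247.9463 158.8553]
[394.7064 201.5801]
[[179 178 178 178 178 178 178 177 177 177 176 176 176 177 176]
 [179 178 179 179 179 178 173 145 144 151 174 176 176 177 178]
 [179 179 178 178 165 123 139 176 184 175 172 171  98 172 177]
 [179 179 178 126 121 176 183 183 184 184 184 180 183 101 107]
 [179 179 149 121 183 184 183 183 184 184 184 184 179 172 101]
 [179 178 124 180 184 184 185 186 184 184 184 184 184 178 101]
 [178 155 121 184 184 184 156 163 174 171 185 184 184 173 108]
 [179 117 176 185 184 185 142 163 177 174 164 184 184 177 111]
 [178 105 185 185 184 185 178 157 107 173 182 185 184 182 101]
 [179 113 185 185 185 184 155 179 177 177 185 184 184 183 100]
 [179 174 183 186 185 184 184 184 184 184 184 184 180 130 100]
 [179 179 180 185 185 184 184 184 184 184 184 184 180 100  98]
 [179 178 179 183 185 184 184 184 184 183 184 175 101  98  99]
 [179 179 178 178 164 183 180 181 181 183 115 111 106 102 178]
 [179 178 178 179 177 150 145 138 131 124 118 115 126 176 177]]
```

```bash
python3 -c "
from h import *
print(bot.job_done())"
```

```text
the job is handed in; nothing more can be done
None
```

All the parts are where the task wanted them, and I handed the job in at about 27 s on the robot clock, well under the 122 s limit. The hand-in itself gives no verdict.

| Part | Where it is | Last check |
|---|---|---|
| Ring gauge | Flat in the square bay | Seen flat and centred before the cover went on |
| Gauge block | Upright in the narrow bay | Seen upright, about 3 mm off centre (limit 9 mm) |
| Case cover | On the case | In the last viewed picture it sat down on the plinth; in the final scene image the handle was within about 1 px of where a seated handle should be |
| Brass gear | Flat in the gold lid | Seen flat near the middle |
| Steel gear | In the plain tin | Checked from pixel values only: a gear-sized patch near the tin centre |

- **Steel gear:** I could not view the final picture because the 16-picture limit was reached, so its flatness in the tin was not seen directly.
- **Block contact:** setting the block down gave a contact force of about 15 N, which I took as touching the bay floor. I lifted 1 mm before releasing it.
- **Gripper reading:** the opening read about 2–4 mm below each part's nominal size on every grip. I treated that as a reading offset, since every grip held.

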